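# Free the pawl and bring the tube press down

### The job

Bring the tube press down on its tray: press the orange thumb pad all the way down so that the pawl's hook swings clear of the ratchet wheel, then push the black crossbar of the red lever all the way down. Finish with the lever fully down and the pawl still free. There is nothing to pick up: do not lift or shift the bottle, jar, tubes, weight, brush or bin standing around the press.

Things in the scene. Friction and masses are not known exactly. Their poses are not given: they have to be found in the camera images.
- press: Fixed bench press: grey base 170 x 340 x 15 mm, white column (30 x 90 mm, centred at x = -65 mm, top at 210 mm), tray of tan tubes in the middle, steel rack bar at x, y = -29, 37 mm up to 227 mm. Origin: centre of the underside of the base, on the table; z up. Red lever on its +y side, orange pawl and pad on its -y side; both swing in its y-z plane. It turns only about the vertical.
- lever_hinge (a point): Point on the lever's hinge axis, in the lever's plane: 26 mm to +x of the press origin and 170 mm above its underside. Fixed to the press; the axis runs along the press's x.
- crossbar (a point): Centre of the black crossbar at the end of the lever: round bar, diameter 28 mm, length 110 mm, lying along the x of the press, 200 mm from lever_hinge. At lever joint q it lies at y = 200 cos(0.70 - q), z = 200 sin(0.70 - q) mm from lever_hinge in the press frame: it comes down and outward (+y). Push on its top, at its middle.
- lever (a joint): Lever angle, rad: 0 raised (40 degrees above level), 0.87 fully down at its stop (10 degrees below level). Starts near 0. Blocked by the ratchet before 0.2 rad while the pawl is engaged; with the pawl clear it moves against steady friction, about 4 N at the crossbar, has no spring and stays where it is left.
- thumb_pad (a point): Centre of the top face of the pawl's orange thumb pad, 36 x 36 mm, 8 mm thick, 242 mm above the table when engaged. The pawl pivots about an axis along the press's x, 100 mm to -y of the press origin and 226 mm above its underside; the pad is 72 mm further to -y. Pressed down it drops 33 mm in all, almost straight down.
- pawl (a joint): Pawl angle, rad: 0 hook fully in the ratchet teeth, 0.45 fully released at its stop (pad down, hook up). The hook clears the teeth from about 0.15. Stiff pivot: about 4 N on the pad; it has no spring and stays where it is left.
- water: Loose water bottle, 64 mm diameter, 205 mm tall, upright. Origin at the centre of its underside.
- jar: Loose small amber jar, 52 mm diameter, 62 mm tall, upright, on the table below and near the thumb pad. Origin at the centre of its underside.
- tube_a: Loose tan paper tube, 13 mm diameter, 57 mm tall, standing on the press base on the lever side. Origin at the centre of its underside.
- tube_b: Loose tan paper tube, 13 mm diameter, 57 mm tall, standing on the press base on the pawl side. Origin at the centre of its underside.
- weight: Loose brass scale weight, 28 mm diameter, 50 mm tall, on the table near where the crossbar comes down (the lowered crossbar stays over 60 mm above it). Origin at the centre of its underside.
- brush: Loose bench brush lying on the table, to the left. Origin at its underside.
- bin: Loose empty green bin, 100 x 110 x 50 mm, to the right. Origin at the centre of its underside.

How it is judged:
By the outcome, as a careful person would: the job done as asked, in the order asked, and still so for the second after the job is handed in, with the robot touching nothing.
It also fails if it takes over 45 s, if anything falls off the work surface, if the arm or the gripper's body presses on something with over 40 N, if the wrist force passes 120 N, or if a joint passes its speed limit or range.

### The arm

A 6-joint arm with a two-finger parallel gripper is mounted at the origin on the work surface. World frame = base frame: x ahead of the robot, y to its left, z up, the work surface at z = 0. Lengths are in m, angles in rad, forces in N, time in s.
With the tool pointing down it reaches from about 0.25 to 0.775 m from the base axis. Payload 4 kg.
Tool frame: the origin (TCP) lies at the very end of the fingers, on their centre line; the grasp point (between the pads) lies 19 mm behind it (robot.hold_point_z is the distance from the TCP to the grasp point, in m); z points along the fingers, y is the line along which they close (so a half turn about z gives the same grasp; the last joint's range is limited). The gripper opens to 94 mm and grips with 3 to 60 N. Pads are 16 mm wide; open, the fingers measure 119 mm over their backs; the gripper's body (75 mm by 177 mm) begins 78 mm behind the grasp point.
Start: joints at [1.087, 0.087, 1.371, -0, 1.684, -0.103], TCP at [0.204, 0.511, 0.175] pointing down, gripper open.
Joint ranges: [-3.1, 3.1], [-0.76, 2.03], [0.27, 2.55], [-1.08, 4.22], [0.17, 2.65], [-2.57, 2.57]. Speed limits (rad/s): [2.79, 2.79, 3.14, 3.14, 3.14, 3.14].

### API

Orientations are given as [roll, pitch, yaw] about the fixed x, y, z axes, in that order (R = Rz(yaw) Ry(pitch) Rx(roll)).
In Python, from bench import robot gives the robot as it stands.
- The arm moves only by the tool carry_out, never from a script. Its argument "steps" is a list of rows, each a list of 3 entries, a list of its own where there are three numbers: the shift along the tool's x, y, z in m, then the turn about the tool's z in units of 10 degrees (1.0 is 10 degrees), then the closure, from -1 (fully open) to 1 (shut). In form: [[[tx, ty, tz], roll, jaw], ...]. A call has 1 to 10 rows; each row is the pose to reach, as a shift and turn from the pose commanded when the call began, along the tool's axes at that moment; what a row does not reach only later rows make up. A row lasts 1/8 s, in which the tool goes at most 62.5 mm and 10.7 degrees, less where a joint would pass 70% of its speed; a pose out of reach is approached as far as the arm can. A call with a gripper value outside its range is refused whole. The fingers move at their own pace and stop on an object; the grip force is fixed at half the most. Time passes only in rows, so rows that repeat a pose let the fingers close. It gives the time, the measured TCP pose, the force, the opening and the grip force at its end, in the units of the state.
- robot.get_obs(): the state, without advancing time (a new reading comes with each control period).
- robot.snapshot(name): name is "side" or "top"; returns a dict with "image" (420x560x3 uint8, red, green, blue), "z_map" (420x560 float32, m along the optical axis (not along the pixel's ray), 0 where there is no reading), "mtx" (3x3 intrinsics, pixels), "R" (3x3) and "t" (3): a world point X has camera coordinates R X + t. Camera axes: x right, y down, z forward; pixel columns grow to the right and rows downward; lengths in m; the calibration is good to about 2 mm. A picture is of the moment at which its call begins.
- robot.close_job(): hands the job in; it is judged then, once.
The state is a dict: "time": time; "joint_positions": joint angles; "qvel": joint speeds; "joint_torque": joint torques, N m; "tool_pos": TCP position; "ee_rot": TCP orientation; "wrist_force": force on the tool from outside, world axes, zero at the start; "wrist_torque": the same for the moment, N m; "width": finger opening in m; "finger_force": force on a finger pad.
Only numpy, scipy, OpenCV 4.12 (cv2) and the standard library are available. Lean on these libraries where they do the work, as an engineer would, in place of code of your own. Each camera call takes 0.05 s, during which the arm holds its last target. There are 200 camera calls.

## Working session

There is one attempt and no reset: what is moved stays moved. The work goes in short steps, Python scripts to look and compute and a tool call to move; the robot and the scene stay as the last step left them, time stands still between calls to the robot, and variables do not carry over. Pictures are saved under pics/ and viewed, at most 10 in all, crops included, and the job is handed in when it is done.

Besides the shell and the picture viewer there is one more tool, called after "Call:" as name(argument=value, ...) on one line, values as JSON. carry_out: Moves the arm, as the interface text tells. Its arguments: {"type":"object","properties":{"steps":{"type":"array","items":{"type":"array"}}},"required":["steps"]}

```bash
mkdir -p pics; cat > h.py <<'E'
import numpy as np, cv2
from bench import robot
def snap(n,f):
    s=robot.snapshot(n); cv2.imwrite(f,s["image"][:,:,::-1]); np.savez(f[:-4],**s); return s
def world(s,u,v):
    z=s["z_map"][v,u]; p=np.linalg.inv(s["mtx"])@np.stack([u*z,v*z,z]) if np.ndim(z) else np.linalg.inv(s["mtx"])@[u*z,v*z,z]
    return s["R"].T@(p-(s["t"][:,None] if np.ndim(z) else s["t"]))
E
python3 - <<'E'
from h import *
a=snap("top","pics/t1.png");b=snap("side","pics/s1.png")
for s in(a,b): print(-s["R"].T@s["t"], s["R"].round(2).tolist())
print(robot.get_obs())
E
```

```text
[ 0.41119293 -0.02657083  1.83154521] [[-0.01, -1.0, 0.0], [-1.0, 0.01, -0.05], [0.05, -0.0, -1.0]]
[-0.12779419 -0.72992736  0.95789932] [[0.76, -0.65, -0.01], [-0.42, -0.47, -0.78], [0.5, 0.59, -0.63]]
{'time': 0.1, 'joint_positions': array([ 1.08689215e+00,  8.78650962e-02,  1.37208550e+00,  3.57277480e-05,
        1.68360266e+00, -1.03135288e-01]), 'qvel': array([ 1.89519305e-03, -2.49695445e-03, -3.23797917e-03, -1.46226538e-04,
        1.81094175e-07, -5.94011169e-04]), 'joint_torque': array([ 1.99478251e-03, -3.41252625e+01, -3.03302693e+01,  7.19877868e-02,
        3.04335065e-02, -1.01553749e-04]), 'tool_pos': array([0.2041509 , 0.51011439, 0.17353897]), 'ee_rot': array([-3.13964612e+00, -2.37168988e-04,  2.76082752e+00]), 'wrist_force': array([-0.36034143,  0.76017123, -0.99200012]), 'wrist_torque': array([-0.05046553, -0.01884833, -0.02195976]), 'finger_force': 0.0, 'width': 0.0943072075659078}
```

View pics/t1.png

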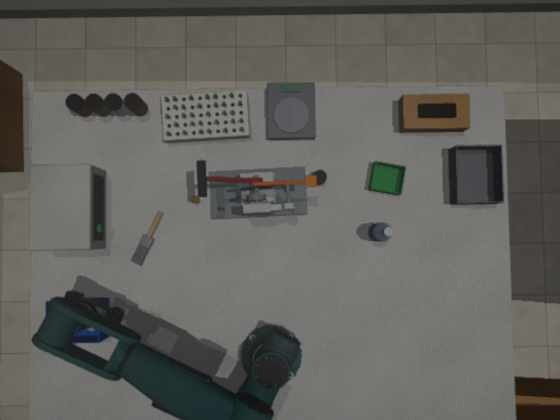

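View pics/s1.png

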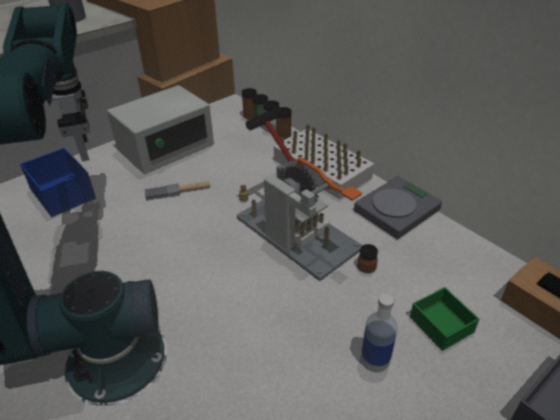

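The top view shows the crossbar at about (202,178), the orange pad at (311,181), and the jar just beyond the pad at (320,177). The bottle is at (380,232). In the side view the pad is at (350,193) and the crossbar at (268,117). Next I'll segment by colour and depth.

```bash
python3 - <<'E'
from h import *
s=dict(np.load("pics/t1.npz"))
def seg(name,u0,u1,v0,v1,f):
    v,u=np.mgrid[v0:v1,u0:u1]; v=v.ravel();u=u.ravel(); im=s["image"][v,u].astype(int); P=world(s,u,v)
    m=f(im[:,0],im[:,1],im[:,2],P[2]); Q=P[:,m]
    print(name,m.sum(),"med",np.median(Q,1).round(3),"min",Q.min(1).round(3),"max",Q.max(1).round(3)); return Q
c=seg("bar",190,215,150,205,lambda r,g,b,z:(z>.25))
p=seg("pad",300,325,165,195,lambda r,g,b,z:(z>.2)&(r>g+50))
pa=seg("pawl",255,325,165,195,lambda r,g,b,z:(z>.2)&(r>g+60)&(g>b+15))
ba=seg("base",200,315,160,225,lambda r,g,b,z:(z>.008)&(z<.022)&(abs(r-b)<25))
print(cv2.minAreaRect((ba[:2].T*1000).astype(np.float32)))
print(cv2.minAreaRect((c[:2].T*1000).astype(np.float32)))
seg("jar",312,330,165,190,lambda r,g,b,z:(z>.04)&(z<.08))
seg("bottle",365,395,215,245,lambda r,g,b,z:(z>.15))
seg("weight",188,202,192,208,lambda r,g,b,z:(z>.03)&(z<.08))
E
```

```text
bar 403 med [0.591 0.196 0.304] min [ 0.411 -0.027  0.264] max [0.646 0.216 1.832]
pad 7 med [ 0.583 -0.101  0.238] min [ 0.582 -0.107  0.226] max [ 0.585 -0.097  0.243]
  return _methods._mean(a, axis=axis, dtype=dtype,
  ret = um.true_divide(
Traceback (most recent call last):
ValueError: zero-size array to reduction operation minimum which has no identity
```

```bash
python3 - <<'E'
from h import *
s=dict(np.load("pics/t1.npz"))
def seg(name,u0,u1,v0,v1,f):
    v,u=np.mgrid[v0:v1,u0:u1]; v=v.ravel();u=u.ravel(); im=s["image"][v,u].astype(int); P=world(s,u,v)
    m=f(im[:,0],im[:,1],im[:,2],P[2])&(P[2]<1); Q=P[:,m]
    print(name,m.sum(),*( ("med",np.median(Q,1).round(3),"min",Q.min(1).round(3),"max",Q.max(1).round(3)) if m.any() else ())); return Q
def rect(n,q): print(n,cv2.minAreaRect((q[:2].T*1000).astype(np.float32)))
c=seg("bar",190,215,150,205,lambda r,g,b,z:(z>.25)&(r<60)); rect("bar",c)
p=seg("padz",303,325,165,195,lambda r,g,b,z:(z>.225)); rect("pad",p)
ba=seg("base",200,315,160,225,lambda r,g,b,z:(z>.008)&(z<.022)); rect("base",ba)
co=seg("column",230,280,195,220,lambda r,g,b,z:(z>.195)&(z<.22)); rect("col",co)
seg("jar",312,330,165,190,lambda r,g,b,z:(z>.04)&(z<.08))
seg("bottle",365,395,215,245,lambda r,g,b,z:(z>.15))
seg("weight",188,202,192,208,lambda r,g,b,z:(z>.03)&(z<.08))
E
```

```text
bar 307 med [0.588 0.198 0.305] min [0.537 0.185 0.288] max [0.643 0.212 0.315]
bar ((589.9957275390625, 198.90087890625), (106.19648742675781, 24.22539710998535), 2.411421537399292)
padz 140 med [ 0.585 -0.128  0.24 ] min [ 0.569 -0.147  0.226] max [ 0.604 -0.107  0.253]
pad ((586.1719970703125, -127.289306640625), (40.42236328125, 34.65282440185547), 89.61209106445312)
base 2347 med [0.567 0.091 0.015] min [ 0.458 -0.158  0.008] max [0.69  0.244 0.022]
base ((573.522705078125, 43.218109130859375), (400.51226806640625, 227.67576599121094), 89.2197036743164)
column 376 med [0.51  0.036 0.208] min [ 0.492 -0.032  0.195] max [0.547 0.085 0.22 ]
col ((519.7935791015625, 26.922109603881836), (54.880882263183594, 117.07691955566406), 0.35277804732322693)
jar 133 med [ 0.624 -0.174  0.062] min [ 0.6   -0.196  0.04 ] max [ 0.646 -0.149  0.073]
bottle 107 med [ 0.427 -0.369  0.2  ] min [ 0.408 -0.388  0.15 ] max [ 0.444 -0.356  0.214]
weight 36 med [0.55  0.263 0.046] min [0.538 0.251 0.03 ] max [0.559 0.275 0.061]
```

Everything agrees: press yaw is about +2.4° and its origin about (0.570, 0.045). The pad is at (0.586, -0.127, 0.242). The bar centre is at (0.590, 0.199, ~0.30), and the pad-to-bar distance is 326 mm against 325 expected. First I'll lift, close the jaws and turn so the tool's axes line up with the press.

Call:
carry_out(steps=[[[0,0,-0.05],1.0,1],[[0,0,-0.1],2.0,1],[[0,0,-0.15],3.0,1],[[0,0,-0.2],4.0,1],[[0,0,-0.2],5.0,1],[[0,0,-0.2],6.0,1],[[0,0,-0.2],6.6,1],[[0,0,-0.2],6.6,1]])

```text
time: 1.1
tool_pos: [0.2044, 0.5106, 0.374]
ee_rot: [-3.141, 0.001, 1.61]
wrist_force: [-0.4, -0.4, 0.8]
width: 0.0174
finger_force: 0.0
```

Call:
carry_out(steps=[[[-0.03,0.017,0],0,1],[[-0.08,0.044,0],0,1],[[-0.13,0.071,0],0,1],[[-0.18,0.099,0],0,1],[[-0.23,0.126,0],0,1],[[-0.28,0.153,0],0,1],[[-0.33,0.181,0],0,1],[[-0.38,0.208,0],0,1],[[-0.43,0.235,0],0,1],[[-0.46,0.252,0],0,1]])

```text
time: 2.35
tool_pos: [0.4745, 0.0582, 0.3739]
ee_rot: [-3.141, 0.0, 1.608]
wrist_force: [0.3, 1.0, -0.5]
width: 0.0003
finger_force: 0.0
```

Call:
carry_out(steps=[[[-0.04,0.022,0],0,1],[[-0.09,0.049,0],0,1],[[-0.14,0.077,0],0,1],[[-0.175,0.095,0.0],0,1],[[-0.192,0.105,0.04],0,1],[[-0.192,0.105,0.08],0,1],[[-0.192,0.105,0.1],0,1],[[-0.192,0.105,0.1],0,1]])

```text
time: 3.35
tool_pos: [0.585, -0.1271, 0.2718]
ee_rot: [-3.136, -0.002, 1.61]
wrist_force: [-0.4, 0.4, 0.9]
width: 0.0007
finger_force: 0.0
```

```bash
python3 - <<'E'
from h import *
s=snap("side","pics/s2.png")
cv2.imwrite("pics/s2c.png",cv2.resize(s["image"][100:280,230:430,::-1],(640,576),interpolation=cv2.INTER_CUBIC))
for X in ([.585,-.127,.272],[.586,-.127,.242],[.590,.199,.313]):
    p=s["mtx"]@(s["R"]@X+s["t"]); p=p[:2]/p[2]; print(p,(p-[230,100])*3.2)
E
```

```text
[350.86624694 179.80690128] [386.77199022 255.38208408]
[350.19884074 189.96369375] [384.63629036 287.88382   ]
[262.89898937 111.2493127 ] [105.27676598  35.99780065]
```

View pics/s2c.png

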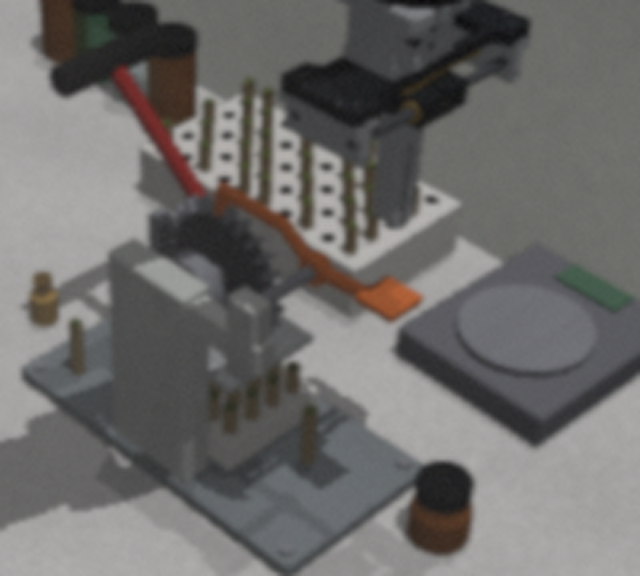

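The pad's centre is at crop (390,298), 10 crop px below its projection. The fingertip ends near crop (398,225), well above its projected position of (387,255). I'll check that against depth.

```bash
python3 - <<'E'
from h import *
s=dict(np.load("pics/s2.npz"))
for n,c in dict(tip=[(400,200),(405,212),(395,218),(390,210),(405,180)],pad=[(390,298),(375,295),(405,298),(388,285),(390,312)],bar=[(120,57),(100,65),(140,48)]).items():
    for a,b in c:
        u,v=int(230+a/3.2),int(100+b/3.2); print(n,(u,v),world(s,u,v).round(3),s["image"][v,u])
t=snap("top","pics/t2.png")
v,u=np.mgrid[140:225,285:340];v=v.ravel();u=u.ravel();P=world(t,u,v)
m=(P[2]>.2)&(P[2]<.3);print("top low",m.sum(),np.median(P[:,m],1) if m.any() else "")
m=(P[2]>.33)&(P[2]<.42);print("top body",m.sum(),P[:,m].min(1),P[:,m].max(1))
E
```

```text
tip (355, 162) [ 0.58  -0.138  0.329] [64 65 65]
tip (356, 166) [ 0.587 -0.136  0.314] [71 72 73]
tip (353, 168) [ 0.577 -0.137  0.314] [82 83 84]
tip (351, 165) [ 0.575 -0.132  0.321] [67 69 69]
tip (356, 156) [ 0.583 -0.137  0.344] [62 62 63]
pad (351, 193) [ 0.581 -0.134  0.24 ] [154  85  52]
pad (347, 192) [ 0.577 -0.126  0.24 ] [151  84  49]
pad (356, 193) [ 0.591 -0.141  0.239] [174  95  55]
pad (351, 189) [ 0.592 -0.124  0.24 ] [152  84  49]
pad (351, 197) [ 0.57  -0.145  0.24 ] [145  81  48]
bar (267, 117) [0.595 0.188 0.298] [35 35 34]
bar (261, 120) [0.574 0.188 0.297] [38 38 37]
bar (273, 115) [0.615 0.188 0.297] [33 34 34]
top low 84 [ 0.56933219 -0.06857574  0.23510455]
top body 23 [ 0.50773493 -0.15543522  0.40840254] [ 0.63439882 -0.09061006  0.41995479]
```

```bash
python3 - <<'E'
from h import *
o=robot.get_obs();print(o["time"],o["tool_pos"],o["ee_rot"],o["qvel"].round(3))
s=snap("side","pics/s3.png")
for v in range(155,186,2):
    print(v,[(world(s,u,v).round(3).tolist(),s["image"][v,u].tolist()) for u in(353,356)])
E
```

```text
3.45 [ 0.58614804 -0.12728777  0.27533829] [3.14079485e+00 1.47961275e-04 1.60986092e+00] [ 0.002 -0.012 -0.029  0.    -0.001  0.007]
155 [([0.576, -0.134, 0.347], [67, 69, 69]), ([0.582, -0.138, 0.347], [63, 65, 65])]
157 [([0.575, -0.135, 0.344], [67, 68, 69]), ([0.581, -0.139, 0.343], [63, 63, 65])]
159 [([0.577, -0.135, 0.337], [67, 67, 69]), ([0.584, -0.137, 0.335], [63, 63, 64])]
161 [([0.576, -0.136, 0.333], [66, 66, 68]), ([0.585, -0.137, 0.33], [64, 64, 66])]
163 [([0.574, -0.138, 0.33], [68, 69, 70]), ([0.586, -0.137, 0.324], [61, 62, 64])]
165 [([0.578, -0.135, 0.321], [72, 72, 74]), ([0.583, -0.14, 0.321], [68, 68, 70])]
167 [([0.576, -0.138, 0.318], [80, 82, 83]), ([0.588, -0.136, 0.311], [77, 78, 79])]
169 [([0.584, -0.131, 0.305], [67, 67, 69]), ([0.59, -0.135, 0.305], [122, 121, 120])]
171 [([0.844, 0.087, 0.06], [127, 124, 124]), ([0.852, 0.082, 0.059], [175, 173, 171])]
173 [([0.837, 0.08, 0.059], [179, 177, 174]), ([0.844, 0.074, 0.058], [176, 173, 171])]
175 [([0.826, 0.071, 0.062], [174, 171, 169]), ([0.837, 0.068, 0.058], [132, 131, 129])]
177 [([0.827, 0.07, 0.054], [130, 129, 127]), ([0.84, 0.07, 0.048], [104, 103, 101])]
179 [([0.824, 0.067, 0.049], [105, 103, 102]), ([0.844, 0.072, 0.037], [102, 101, 100])]
181 [([0.825, 0.067, 0.042], [102, 101, 100]), ([0.842, 0.07, 0.031], [102, 101, 99])]
183 [([0.826, 0.068, 0.033], [103, 103, 100]), ([0.842, 0.069, 0.024], [103, 102, 99])]
185 [([0.829, 0.069, 0.023], [104, 101, 98]), ([0.843, 0.069, 0.016], [103, 102, 99])]
```

The visible tip is at about z = 0.303, while the reported TCP is 0.275, so the closed fingers seem to end some 28 mm short. Position in the plane is fine. I'll descend in small steps and watch the force.

Call:
carry_out(steps=[[[0,0,0.015],0,1],[[0,0,0.025],0,1],[[0,0,0.03],0,1],[[0,0,0.035],0,1],[[0,0,0.04],0,1],[[0,0,0.045],0,1]])

```text
time: 4.25
tool_pos: [0.5861, -0.1274, 0.2294]
ee_rot: [3.141, 0.0, 1.609]
wrist_force: [0.3, -0.2, -0.4]
width: 0.0005
finger_force: 0.0
```

Call:
carry_out(steps=[[[0,0,0.008],0,1],[[0,0,0.014],0,1],[[0,0,0.018],0,1],[[0,0,0.022],0,1],[[0,0,0.026],0,1],[[0,0,0.03],0,1]])

```text
time: 5.0
tool_pos: [0.5862, -0.1287, 0.2004]
ee_rot: [3.14, 0.003, 1.608]
wrist_force: [-1.3, -4.4, 4.6]
width: 0.0004
finger_force: 2.7
```

```bash
python3 - <<'E'
from h import *
s=snap("side","pics/s4.png")
cv2.imwrite("pics/s4c.png",cv2.resize(s["image"][100:280,230:430,::-1],(640,576),interpolation=cv2.INTER_CUBIC))
o=robot.get_obs();print(o["tool_pos"],o["wrist_force"])
E
```

```text
[ 0.58608619 -0.12872684  0.19951844] [-1.43888439 -5.38728698  3.47873203]
```

View pics/s4c.png

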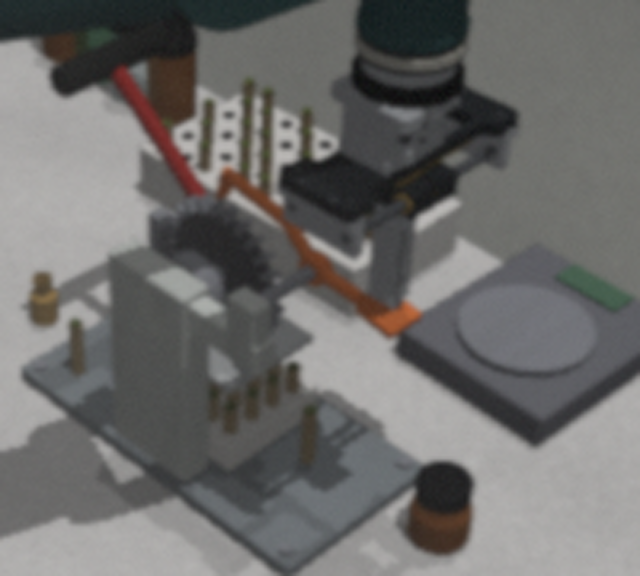

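The finger is on the pad, which has dropped to about crop (390,315), and the hook is already lifting. I'll keep going to the stop.

Call:
carry_out(steps=[[[0,0,0.004],0,1],[[0,0,0.008],0,1],[[0,0,0.011],0,1],[[0,0,0.014],0,1],[[0,0,0.016],0,1]])

```text
time: 5.68
tool_pos: [0.5862, -0.1275, 0.1835]
ee_rot: [3.141, 0.0, 1.609]
wrist_force: [-0.4, -4.6, 8.1]
width: 0.0003
finger_force: 4.7
```

Call:
carry_out(steps=[[[0,0,0.002],0,1],[[0,0,0.004],0,1],[[0,0,0.006],0,1]])

```text
time: 6.05
tool_pos: [0.5866, -0.1277, 0.1829]
ee_rot: [3.136, 0.002, 1.609]
wrist_force: [-5.3, -4.0, 21.2]
width: 0.0003
finger_force: 10.3
```

The force jumps to 21 N with no further travel, so the pawl is at its stop at full release. Now I'll rise straight up and cross to the crossbar.

Call:
carry_out(steps=[[[0,0,-0.02],0,1],[[0,0,-0.07],0,1],[[0,0,-0.12],0,1],[[0,0,-0.17],0,1],[[0.0,0.0,-0.2],0,1],[[0.03,0.002,-0.2],0,1],[[0.08,0.004,-0.2],0,1],[[0.13,0.007,-0.2],0,1],[[0.18,0.009,-0.2],0,1],[[0.23,0.012,-0.2],0,1]])

```text
time: 7.3
tool_pos: [0.5883, 0.1067, 0.376]
ee_rot: [-3.138, -0.003, 1.612]
wrist_force: [0.3, -0.4, -0.2]
width: 0.0004
finger_force: 0.0
```

Call:
carry_out(steps=[[[0.05,0.002,0],0,1],[[0.085,0.004,0],0,1],[[0.096,0.005,0.02],0,1],[[0.096,0.005,0.05],0,1],[[0.096,0.005,0.06],0,1],[[0.096,0.005,0.06],0,1]])

```text
time: 8.05
tool_pos: [0.5898, 0.1997, 0.3162]
ee_rot: [-3.138, -0.001, 1.61]
wrist_force: [0.1, 0.7, 0.5]
width: 0.0004
finger_force: 0.0
```

```bash
python3 - <<'E'
from h import *
s=snap("side","pics/s5.png")
cv2.imwrite("pics/s5c.png",cv2.resize(s["image"][60:240,200:400,::-1],(640,576),interpolation=cv2.INTER_CUBIC))
o=robot.get_obs();print(o["tool_pos"],o["wrist_force"])
E
```

```text
[0.59030866 0.19951163 0.317673  ] [ 0.69298362 -0.5884095   0.19566524]
```

View pics/s5c.png

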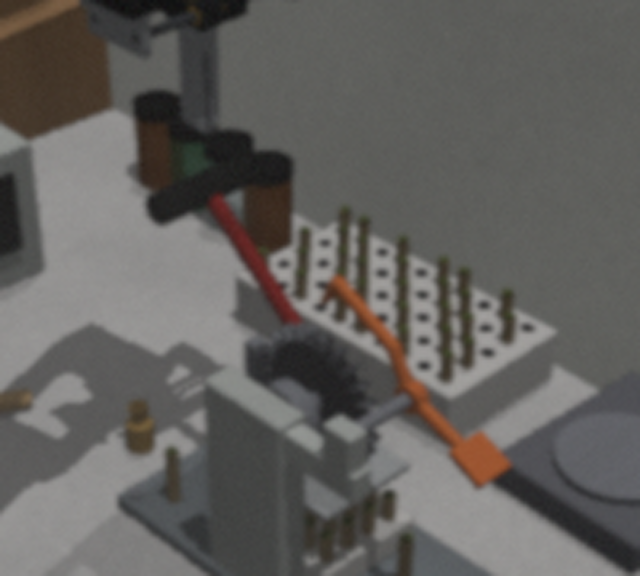

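The pawl is clear, with its hook raised near crop (335,285). The fingertip, at crop (200,130), is over the middle of the bar. Next I'll follow the bar's arc down.

Call:
carry_out(steps=[[[0,0,0.015],0,1],[[0,0,0.025],0,1],[[0.004,0,0.034],0,1],[[0.01,0,0.043],0,1],[[0.016,0,0.052],0,1],[[0.022,0,0.062],0,1],[[0.027,0,0.072],0,1],[[0.031,0,0.082],0,1],[[0.036,0,0.092],0,1]])

```text
time: 9.22
tool_pos: [0.5893, 0.2391, 0.2271]
ee_rot: [3.138, -0.007, 1.613]
wrist_force: [-0.7, 6.2, 5.4]
width: 0.0003
finger_force: 3.7
```

Call:
carry_out(steps=[[[0.003,0,0.01],0,1],[[0.006,0,0.02],0,1],[[0.008,0,0.03],0,1],[[0.01,0,0.04],0,1],[[0.011,0,0.05],0,1],[[0.011,0,0.06],0,1],[[0.011,0,0.07],0,1],[[0.01,0,0.08],0,1],[[0.009,0,0.09],0,1],[[0.008,0,0.097],0,1]])

```text
time: 10.48
tool_pos: [0.5887, 0.2426, 0.1275]
ee_rot: [-3.141, 0.0, 1.608]
wrist_force: [-0.0, 2.2, 2.5]
width: 0.0007
finger_force: 1.2
```

Call:
carry_out(steps=[[[0,0,0.003],0,1],[[0,0,0.006],0,1],[[0,0,0.009],0,1]])

```text
time: 10.85
tool_pos: [0.5888, 0.2421, 0.1196]
ee_rot: [-3.141, 0.002, 1.608]
wrist_force: [-0.7, -1.6, 3.0]
width: 0.0005
finger_force: 1.3
```

Call:
carry_out(steps=[[[0,0,0.003],0,1],[[0,0,0.006],0,1]])

```text
time: 11.1
tool_pos: [0.5892, 0.2421, 0.1188]
ee_rot: [3.138, 0.001, 1.608]
wrist_force: [-7.1, -3.8, 21.7]
width: 0.0005
finger_force: 11.4
```

```bash
python3 - <<'E'
from h import *
s=snap("side","pics/s6.png")
cv2.imwrite("pics/s6c.png",cv2.resize(s["image"][60:240,200:400,::-1],(640,576),interpolation=cv2.INTER_CUBIC))
o=robot.get_obs();print(o["tool_pos"],o["wrist_force"])
E
```

```text
[0.58913433 0.24214555 0.11895441] [-5.0569429  -3.56553071 15.15288164]
```

View pics/s6c.png

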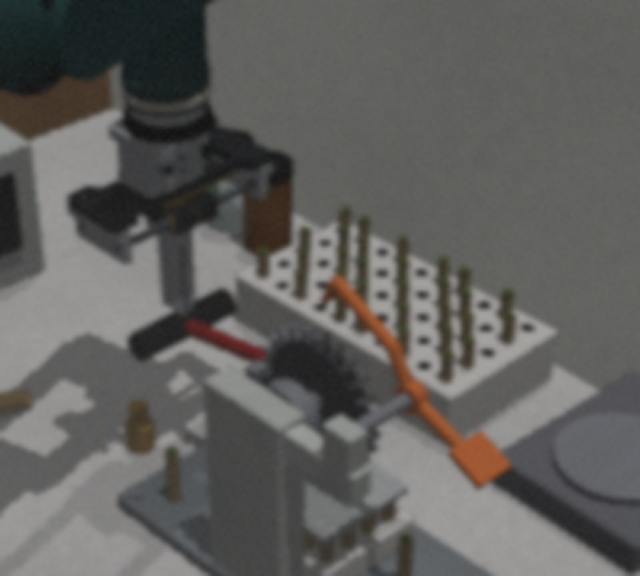

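The lever is at its stop: force 21 N, with the bar near crop (185,320). The pawl is still up and nothing else has moved. I'll lift straight off and check.

Call:
carry_out(steps=[[[0,0,-0.015],0,1],[[0,0,-0.05],0,1],[[0,0,-0.1],0,1],[[0,0,-0.15],0,1],[[0,0,-0.18],0,1],[[0,0,-0.18],0,1],[[0,0,-0.18],0,1]])

```text
time: 12.02
tool_pos: [0.5886, 0.243, 0.2912]
ee_rot: [-3.138, 0.001, 1.609]
wrist_force: [-0.4, -0.1, 0.6]
width: 0.0003
finger_force: 0.0
```

```bash
python3 - <<'E'
from h import *
s=snap("side","pics/s7.png")
cv2.imwrite("pics/s7.png",cv2.resize(s["image"][60:300,180:480,::-1],(750,600),interpolation=cv2.INTER_CUBIC))
for u,v in((255,161),(250,163),(260,158)): print(world(s,u,v).round(3),s["image"][v,u])
o=robot.get_obs();print(o["tool_pos"],o["wrist_force"])
E
```

```text
[0.578 0.23  0.144] [40 41 38]
[0.559 0.229 0.146] [36 36 35]
[0.596 0.23  0.146] [39 36 36]
[0.58828979 0.24289776 0.29050239] [ 0.14383055 -0.34125581 -0.9962079 ]
```

View pics/s7.png

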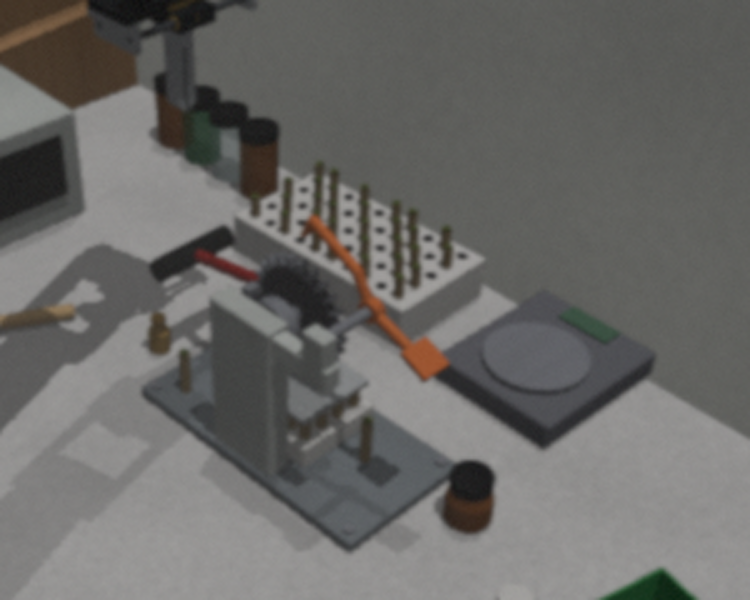

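The arm is clear. The bar's top is at about 0.145 to 0.149 m, its fully lowered height. The pad is down, the hook is raised, and the jar, tubes and weight are all still standing.

```bash
python3 -c "
from bench import robot
print(robot.close_job())"
```

```text
the job is handed in; nothing more can be done
None
```

I pressed the thumb pad to its stop, then pushed the lever down to its stop; the pawl was still free and the loose items I could see had not moved when I handed the job in at about 12 s (no verdict was returned).

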